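# Thread the stirrer shaft through both guide bushings and hold it

### The arm

A 7-joint arm with a two-finger parallel gripper is mounted at the origin on the work surface. World frame = base frame: x ahead of the robot, y to its left, z up, the work surface at z = 0. Lengths are in m, angles in rad, forces in N, time in s.
With the tool pointing down it reaches from about 0.425 to 0.925 m from the base axis. Payload 6.8 kg.
Tool frame: the origin (TCP) lies at the very end of the fingers, on their centre line; the grasp point (between the pads) lies 19 mm behind it; z points along the fingers, y is the line along which they close (so a half turn about z gives the same grasp; the last joint's range is limited). The gripper opens to 85 mm and grips with 20 to 120 N. Pads are 22 mm wide; open, the fingers measure 114 mm over their backs; the gripper's body (76 mm by 85 mm) begins 54 mm behind the grasp point. The pads swing forward as they close: fully open they stand 13 mm farther back than shut.
Start: joints at [-0.108, 0.477, 0.022, 1.555, -0.011, 1.109, -0.083], TCP at [0.675, 0, 0.203] pointing down, gripper open.
Joint ranges: [-2.96, 2.96], [-0.34, 2.1], [-1.41, 1.46], [0.24, 2.44], [-1.37, 4.51], [0.17, 1.92], [-2.96, 2.96]. Speed limits (rad/s): [2.39, 2.39, 3.14, 3.14, 3.14, 3.14, 3.14].

### API

Orientations are given as a unit quaternion [w, x, y, z].
In Python, from station import * gives the robot as it stands.
- The arm moves only by the tool jog_arm, never from a script. Its argument "moves" is one flat list of numbers, 7 for each row, row after row: the shift along the tool's x, y, z normalised to -1 to 1, where 1 is 20 mm, then the turn, a rotation vector about the tool's x, y, z normalised to -1 to 1, where 1 is 4 degrees, then the opening, from 0 (shut) to 1 (fully open). In form: [x, y, z, rx, ry, rz, claw, x, y, z, rx, ry, rz, claw, ...]. A call has exactly 8 rows; each row shifts and turns the commanded pose from where the row before left it, along the tool's axes as they then stand; what a row does not reach is not made up. A row lasts 1/12 s, in which the tool goes at most 41.7 mm and 7.16 degrees, less where a joint would pass 70% of its speed; a pose out of reach is approached as far as the arm can. A call with a number of a shift or a turn outside -1 to 1 is refused whole. A call with a gripper value outside its range is refused whole. The fingers move at their own pace and stop on an object; "grip_force" is the grip in N (left out, the last holds). Time passes only in rows, so rows that do not move let the fingers close, or fill a call up. It gives the time, the measured TCP pose, the force, the opening and the grip force at its end, in the units of the state.
- get_obs(): the state, without advancing time (a new reading comes with each control period).
- read_camera(name): name is "scene" or "side" or "wrist"; returns a dict with "color" (420x560x3 uint8, blue, green, red), "fx", "fy", "cx", "cy" (pixels), "k1" (the pictures are not rectified: a ray, as slopes to the right and down, at radius r is drawn at 1 + k1 r^2 times it, then the intrinsics apply), "rvec" (rotation vector, rad) and "tvec" (3), from world to camera coordinates, as OpenCV has them. Camera axes: x right, y down, z forward; pixel columns grow to the right and rows downward; lengths in m; the calibration is good to about 2 mm. A picture is of the moment at which its call begins. There is no depth.
- hand_in(): hands the job in; it is judged then, once.
The state is a dict: "t": time; "q": joint angles; "joint_vel": joint speeds; "joint_torque": joint torques, N m; "eef_pos": TCP position; "tool_rot": TCP orientation; "contact_force": force on the tool from outside, world axes, zero at the start; "torque": the same for the moment, N m; "gripper_width": opening from 0.0 (shut) to 1.0 (fully open); "grasp_force": force on a finger pad.
Only numpy, scipy, OpenCV 4.12 (cv2) and the standard library are available. Lean on these libraries where they do the work, as an engineer would, in place of code of your own. Each camera call takes 0.05 s, during which the arm holds its last target. There are 200 camera calls.

### The job

Take the longest of the three shafts out of the white rack and thread it, tip first, down through the upper and then the lower bushing of the guide stand, until its tip is inside the glass dish, below the rim. Finish while still holding the shaft still and upright in the gripper, its tip hanging clear of the bottom of the dish and the shaft not pushed hard against the stand, as if for a colleague to fasten the drive. Leave the two shorter shafts in the rack and do not disturb the dishes, bottle and tube rack standing nearby.

Things in the scene. Friction and masses are not known exactly. Their poses are not given: they have to be found in the camera images.
- long_shaft: The longest shaft: 165 mm, 0.11 kg, a round steel rod of 10 mm diameter with a black cylindrical head (18 mm diameter) on its top 36 mm. Origin at the centre of its lower end (the tip, tapered to 5 mm over the last 4 mm), z up along the shaft. Starts upright in any one of the rack's three holes, tip 6 mm and top 171 mm above the table.
- long_shaft_head (a point): Centre of the long shaft's black head, 147 mm above the tip and 18 mm below its top: the place to grip. Turns with the shaft.
- middle_shaft: A shaft of the same make and head but 115 mm long (top at about 121 mm), too short for the job. Origin at the centre of its lower end. Stays in the rack.
- short_shaft: A shaft of the same make and head but 90 mm long (top at about 96 mm). Origin at the centre of its lower end. Stays in the rack.
- rack: Fixed white rack of two drilled plates, 66 (x) by 176 (y) by 55 mm high. Origin under its centre on the table. Three holes of 11.5 mm in a row along its own y axis at -60, 0 and +60 mm, their floors 6 mm above the table. Closing the fingers along the rack's x axis keeps them clear of the neighbouring shafts.
- stand: Fixed stand. Origin on the table, on the vertical axis of both bushings. Grey base, x -120 to +60, y -56 to +56 mm, 10 mm thick; steel column, 16 mm diameter, 142 mm high, at x = -85 mm, with two aluminium bushings: 46 mm square blocks 20 mm high, each with a vertical 13 mm through hole, its mouth chamfered by 3 mm. Below them, fixed on the base, a glass dish 92 mm across.
- upper_bushing (a point): Centre of the upper bushing's top face, on the hole's axis, 135 mm above the table; the block's underside is at 115 mm.
- lower_bushing (a point): Centre of the lower bushing's top face, on the same axis, 80 mm above the table; the block's underside is at 60 mm.
- dish_floor (a point): Centre of the glass dish's inner floor, on the same axis, 15 mm above the table; the dish's rim is 42 mm above the table.
- petri_stack: Bystander: a closed stack of clear culture dishes with dark red filling, 92 mm across, 26 mm high. Origin at the centre of its underside.
- reagent_bottle: Bystander: amber glass bottle, 62 mm in diameter, 125 mm high. Origin at the centre of its underside.
- tube_rack: Bystander: white open rack, 75 by 130 by 45 mm, with four stoppered tubes up to 94 mm high. Origin at the centre of its underside.

How it is judged:
On the way, in this order (a step that is already met when the one before it is completed fails the run):
1. the long shaft, held in the fingers, is clear above the upper bushing's height (z of long_shaft in the frame of upper_bushing above 0.002 m and contact force between the fingers and long_shaft above 1 N), for 0.1 s.
2. its tip is through the upper bushing and not yet in the lower one (z of long_shaft in the frame of upper_bushing below -0.02 m and z of long_shaft in the frame of lower_bushing above 0 m and horizontal distance between long_shaft and upper_bushing below 0.012 m), for 0.04 s.
At the end, for the whole second after the job is handed in: The long shaft is in the fingers, still (20 mm/s), upright (0.1 rad), through both bushings: tip within 6 mm and head within 8 mm of the axis, tip below the dish rim and 2 mm above its floor, pressing the stand under 15 N; short shafts moved under 20 mm, bystanders under 30 mm (z of long_shaft in the frame of dish_floor between 0.002 and 0.027 m and horizontal distance between long_shaft and lower_bushing below 0.006 m and horizontal distance between long_shaft_head and upper_bushing below 0.008 m and angle between the z axis of long_shaft and the z axis of stand, either way round below 0.1 rad and contact force between the fingers and long_shaft above 1 N and contact force between long_shaft and stand below 15 N and linear speed of long_shaft below 0.02 m/s and distance of each of middle_shaft, short_shaft from where it was at the start of the episode below 0.02 m and distance of each of petri_stack, reagent_bottle, tube_rack from where it was at the start of the episode below 0.03 m); the arm keeps its last pose, push and grip.
It fails at once if a shorter shaft is taken from the rack (distance of any of middle_shaft, short_shaft from where it was at the start of the episode above 0.03 m).
It fails at once if a bystander is pushed away or tipped (distance of any of petri_stack, reagent_bottle, tube_rack from where it was at the start of the episode above 0.03 m or angle between any of petri_stack, reagent_bottle, tube_rack's own z axis and vertical above 0.3 rad).
It also fails if it takes over 42 s, if anything falls off the work surface, if the arm or the gripper's body presses on something with over 40 N, if the wrist force passes 120 N, or if a joint passes its speed limit or range.

## Working session

There is one attempt and no reset: what is moved stays moved. The work goes in short steps, Python scripts to look and compute and a tool call to move; the robot and the scene stay as the last step left them, time stands still between calls to the robot, and variables do not carry over. Pictures are saved under pics/ and viewed, at most 10 in all, crops included, and the job is handed in when it is done.

Besides the shell and the picture viewer there is one more tool, called after "Call:" by a JSON object that holds its "fn" and its "kwargs", one argument or row to a line. jog_arm: Moves the arm, as the interface text tells. Scaled input: -1 to 1 covers 20 mm each way for a shift and 4 degrees each way for a turn. Its arguments: {"type":"object","properties":{"moves":{"type":"array"},"grip_force":{"type":"number"}},"required":["moves"]}

```bash
ls; mkdir -p pics
python3 - <<'E'
from station import *
import cv2,numpy as np,pickle
o=get_obs();print({k:np.round(v,4) for k,v in o.items()})
d={}
for n in("scene","side","wrist"):
    c=read_camera(n);d[n]=c;cv2.imwrite(f"pics/{n}0.png",c["color"])
    print(n,c["fx"],c["cx"],c["cy"],c["k1"],c["rvec"],c["tvec"])
pickle.dump(d,open("cams0.pkl","wb"))
cv2.imwrite("pics/both0.png",cv2.resize(np.vstack([d["scene"]["color"]]),(800,600)))
cv2.imwrite("pics/sideb0.png",cv2.resize(d["side"]["color"],(800,600)))
E
```

```text
pics
{'t': np.float64(0.0), 'q': array([-0.1081,  0.4778,  0.0223,  1.5564, -0.0115,  1.1093, -0.0831]), 'joint_vel': array([ 0.0008,  0.0002,  0.0005,  0.001 , -0.0012,  0.0019, -0.001 ]), 'joint_torque': array([-5.00000e-04, -5.96444e+01,  1.60770e+00, -2.81195e+01,
        1.24000e-02,  9.40000e-03,  0.00000e+00]), 'eef_pos': array([ 0.6744, -0.    ,  0.2021]), 'tool_rot': array([-6.000e-04,  7.071e-01,  7.071e-01, -7.000e-04]), 'contact_force': array([ 0.2682, -0.1677, -0.1925]), 'torque': array([-0.024 , -0.0006, -0.0035]), 'grasp_force': np.float64(0.0), 'gripper_width': np.float64(0.9976)}
scene 539.1963985948036 285.70095347028956 208.2182164714041 0.07526604482226236 [ 1.48866856  2.32195818 -0.65266622] [ 0.23537301 -0.39883426  1.51542881]
side 429.610240999225 284.1476421844297 217.5378291037452 -0.04027081094722993 [ 2.10542954 -0.82120542  0.36948128] [-0.4612732   0.36467313  0.61577364]
wrist 362.75708030645484 279.00542861425237 211.1164553471503 -0.09423470010986686 [-2.84043148e+00 -9.44467785e-04  1.18553757e-03] [-0.6749083  -0.0383281   0.37948905]
```

View pics/both0.png

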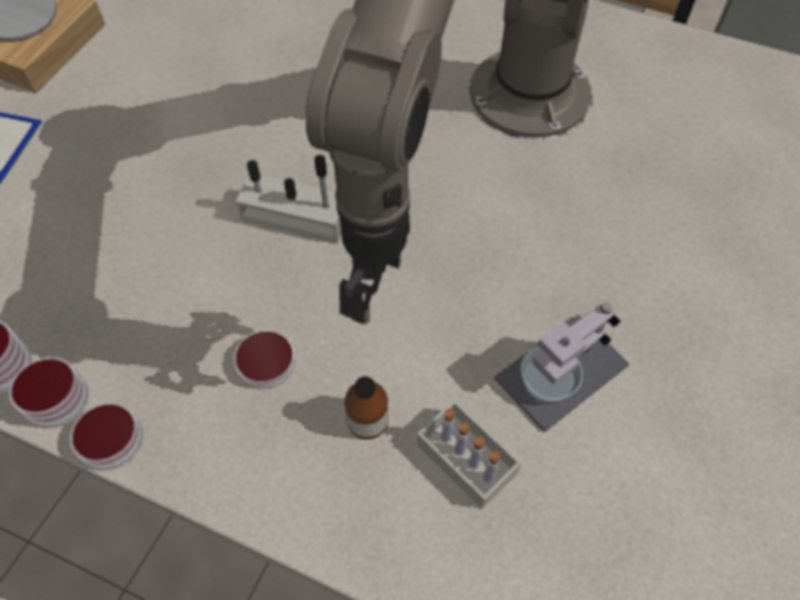

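View pics/sideb0.png

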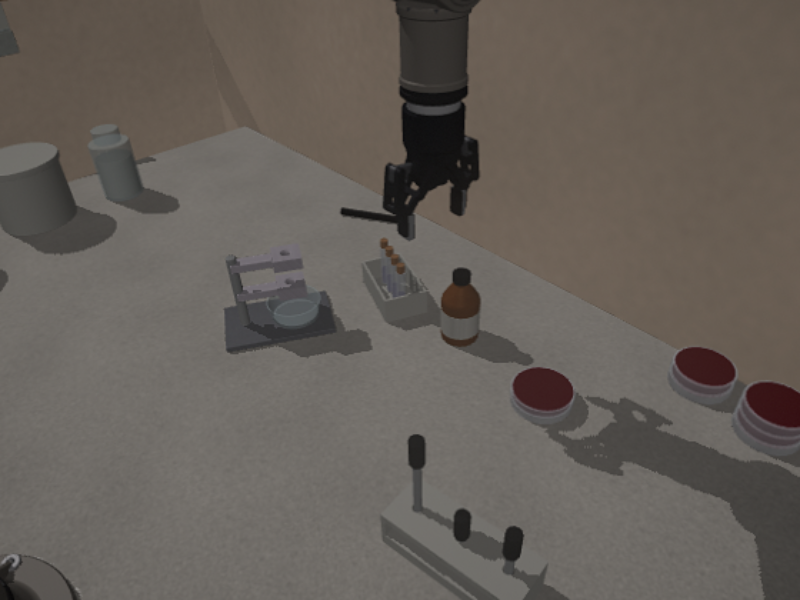

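```bash
cat > h.py <<'E'
import cv2,numpy as np,pickle
from scipy.optimize import least_squares
def crop(im,x,y,s=4): return cv2.resize(im[y:y+75,x:x+100],None,fx=s,fy=s,interpolation=cv2.INTER_CUBIC)
def proj(c,P):
    P=np.atleast_2d(P).astype(float)
    R=cv2.Rodrigues(np.array(c["rvec"],float))[0];X=P@R.T+np.array(c["tvec"]).ravel()
    s=X[:,:2]/X[:,2:];s=s*(1+c["k1"]*(s**2).sum(1,keepdims=True))
    return s*[c["fx"],c["fy"]]+[c["cx"],c["cy"]]
def tri(obs,z=None):  # obs: [(cam,(u,v)),...]; z fixed if given
    f=lambda p:np.concatenate([proj(c,[*p[:2],p[2] if z is None else z])[0]-uv for c,uv in obs])
    r=least_squares(f,[.65,0,.1] if z is None else [.65,0]);return r.x,np.round(r.fun,2)
E
python3 - <<'E'
from h import *
d=pickle.load(open("cams0.pkl","rb"));a=d["scene"]["color"];b=d["side"]["color"]
im=np.vstack([np.hstack([crop(a,160,100),crop(a,345,205)]),np.hstack([crop(b,255,300),crop(b,150,165)])])
cv2.imwrite("pics/crops0.png",im)
E
```

```text
(no output)
```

View pics/crops0.png

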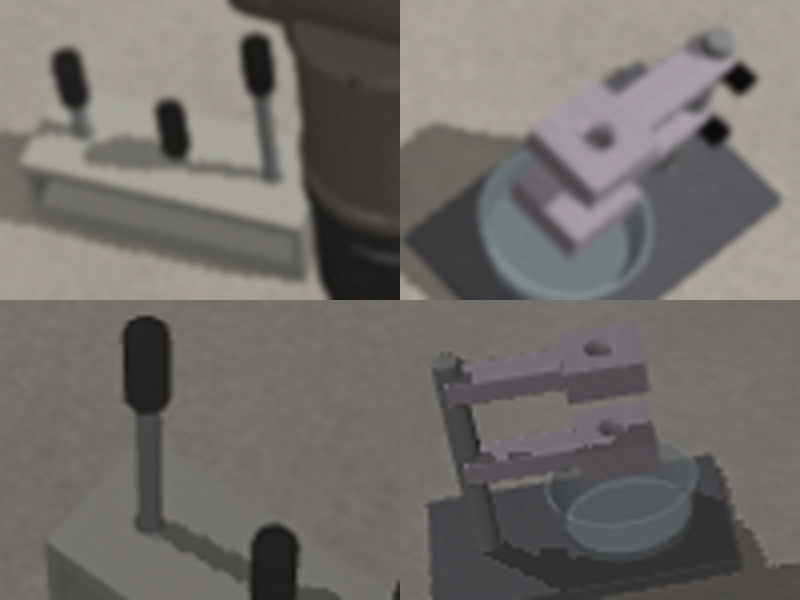

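```bash
cat > m1.py <<'E'
from h import *
d=pickle.load(open("cams0.pkl","rb"));S,D=d["scene"],d["side"]
o=lambda x0,y0,p:np.array([x0,y0])+(np.array(p)+.5)/4-.5
sr=lambda *p:o(160,100,p); ss=lambda x,y:o(345,205,(x-400,y)); dr=lambda x,y:o(255,300,(x,y-300)); ds=lambda x,y:o(150,165,(x-400,y-300))
for n,ob,z in [("head",[(S,sr(258,66)),(D,dr(147,366))],.153),("entry",[(S,sr(270,178)),(D,dr(149,525))],.055),
 ("hole",[(S,ss(601,136)),(D,ds(598,348))],.135),("coltop",[(S,ss(718,40)),(D,ds(445,359))],.142)]:
    print(n,tri(ob),tri(ob,z),[tri([q],z)[0].round(4) for q in ob])
print("low",tri([(D,ds(612,428))],.08))
print("heads short", [tri([(S,sr(71,78))],z)[0] for z in(.078,.103)],tri([(S,sr(172,130))],.078)[0],tri([(S,sr(172,130))],.103)[0], tri([(S,sr(83,132))],.055)[0])
print("rack corner",tri([(S,sr(303,225))],.055)[0],tri([(S,sr(22,160))],.055)[0])
E
python3 m1.py
```

```text
head (array([ 0.45158897, -0.20811381,  0.15264203]), array([-0.69,  0.21, -0.47, -0.07])) (array([ 0.45151827, -0.20820666]), array([-0.73,  0.06, -0.47, -0.16])) [array([ 0.4507, -0.2068]), array([ 0.4518, -0.2089])]
entry (array([ 0.45128427, -0.20852022,  0.0531682 ]), array([-0.13,  0.04, -0.09, -0.01])) (array([ 0.4509929 , -0.20892631]), array([-0.28, -0.59, -0.06, -0.41])) [array([ 0.4523, -0.2075]), array([ 0.4505, -0.2096])]
hole (array([0.5775972 , 0.23898464, 0.13443063]), array([-0.6 ,  0.36, -0.76, -0.25])) (array([0.57769729, 0.23887781]), array([-0.62,  0.24, -0.73, -0.46])) [array([0.5767, 0.2398]), array([0.5778, 0.236 ])]
coltop (array([0.50390478, 0.27568329, 0.14264172]), array([-0.01,  0.01, -0.01, -0.01])) (array([0.50377643, 0.27583903]), array([ 0.01,  0.15, -0.04,  0.23])) [array([0.5034, 0.2757]), array([0.5043, 0.2766])]
low (array([0.57767747, 0.23534589]), array([0., 0.]))
heads short [array([ 0.45096458, -0.34033395]), array([ 0.46820969, -0.32562203])] [ 0.46041367 -0.26635626] [ 0.47742173 -0.25350026] [ 0.46898724 -0.32577594]
rack corner [ 0.47523289 -0.17354327] [ 0.50319057 -0.34761474]
```

Call:
{"fn": "jog_arm", "kwargs": {
  "moves": [-0.4,-0.4,-0.06,0,0,0,1,-0.7,-0.75,-0.06,0,0,0,1,-0.7,-0.75,-0.06,0,0,0,1,-0.7,-0.75,-0.06,0,0,0,1,-0.7,-0.75,-0.06,0,0,0,1,-0.7,-0.75,-0.06,0,0,0,1,-0.7,-0.75,-0.06,0,0,0,1,-0.7,-0.75,-0.06,0,0,0,1],
  "grip_force": 40
}}

```text
t: 0.82
eef_pos: [0.5604, -0.1073, 0.2128]
tool_rot: [-0.0, 0.707, 0.707, -0.0]
contact_force: [-0.8, -0.2, -0.1]
gripper_width: 1.0
grasp_force: 0.0
```

Call:
{"fn": "jog_arm", "kwargs": {
  "moves": [-0.75,-0.8,-0.05,0,0,0,1,-0.75,-0.8,-0.05,0,0,0,1,-0.75,-0.8,-0.05,0,0,0,1,-0.75,-0.8,-0.05,0,0,0,1,-0.75,-0.8,-0.05,0,0,0,1,-0.7,-0.8,-0.05,0,0,0,1,-0.4,-0.4,0,0,0,0,1,-0.2,-0.2,0,0,0,0,1]
}}

```text
t: 1.48
eef_pos: [0.4522, -0.2086, 0.2188]
tool_rot: [0.0, 0.708, 0.706, -0.0]
contact_force: [0.0, -0.4, 0.3]
gripper_width: 1.002
grasp_force: 0.0
```

Call:
{"fn": "jog_arm", "kwargs": {
  "moves": [0,0,0,0,0,-0.5,1,0,0,0,0,0,-0.5,1,0,0,0,0,0,-0.5,1,0,0,0,0,0,-0.5,1,0,0,0,0,0,-0.1,1,0,0,0,0,0,0,1,0,0,0,0,0,0,1,0,0,0,0,0,0,1]
}}

```text
t: 2.15
eef_pos: [0.4542, -0.2068, 0.2187]
tool_rot: [-0.0, 0.654, 0.757, 0.0]
contact_force: [-0.1, 0.0, 0.1]
gripper_width: 0.999
grasp_force: 0.0
```

```bash
cat > look.py <<'E'
from station import *
from h import *
import sys
from scipy.spatial.transform import Rotation as Ro
def snap(tag):
    d={n:read_camera(n) for n in("scene","side","wrist")};pickle.dump(d,open(f"cams{tag}.pkl","wb"));return d
def state():
    o=get_obs();q=np.array(o["tool_rot"]);R=Ro.from_quat([*q[1:],q[0]]).as_matrix()
    print("t",o["t"],"pos",o["eef_pos"].round(4),"F",o["contact_force"].round(2),"w",round(float(o["gripper_width"]),3),"gf",round(float(o["grasp_force"]),1));print("R",R.round(4).tolist());return o,R
def units(target,o,R): return (R.T@(np.array(target)-o["eef_pos"])/.02).round(2)
E
python3 - <<'E'
from look import *
o,R=state();print(units([.4513,-.2085,.134],o,R))
d=snap("1")
print(proj(d["wrist"],[.4513,-.2085,.171]),proj(d["scene"],[.4513,-.2085,.171]))
a=d["wrist"]["color"]
cv2.imwrite("pics/w1.png",a)
E
```

```text
t 2.15 pos [ 0.4542 -0.2068  0.2187] F [-0.08  0.03  0.07] w 0.999 gf 0.0
R [[-0.1457, 0.9893, 0.0], [0.9893, 0.1457, 0.0001], [0.0001, 0.0001, -1.0]]
[-0.07 -0.15  4.23]
[[273.0894477  225.34982327]] [[222.60422778 110.57799362]]
```

View pics/w1.png

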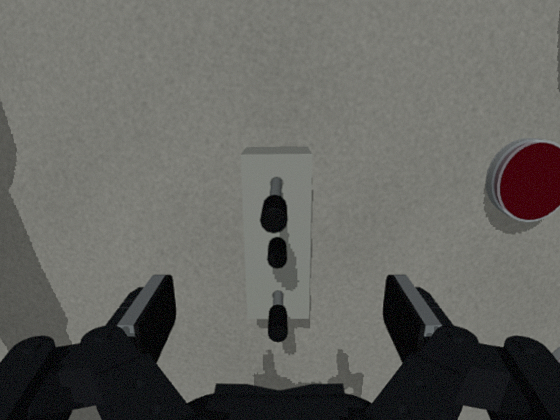

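The wrist view shows all three shafts with heads at (273,213), (277,250) and (278,322). The farthest and tallest is within a few pixels of the predicted long-shaft top (273,225), and the rack edges are aligned with the fingers. I'll descend.

Call:
{"fn": "jog_arm", "kwargs": {
  "moves": [-0.07,-0.15,0.2,0,0,0,1,0,0,0.6,0,0,0,1,0,0,0.7,0,0,0,1,0,0,0.7,0,0,0,1,0,0,0.7,0,0,0,1,0,0,0.7,0,0,0,1,0,0,0.45,0,0,0,1,0,0,0.15,0,0,0,1]
}}

```text
t: 2.97
eef_pos: [0.4501, -0.2086, 0.1331]
tool_rot: [-0.001, 0.653, 0.757, -0.001]
contact_force: [-0.4, -0.2, -0.0]
gripper_width: 0.997
grasp_force: 0.0
```

Call:
{"fn": "jog_arm", "kwargs": {
  "moves": [0,0,0,0,0,0,0.4,0,0,0,0,0,0,0.3,0,0,0,0,0,0,0,0,0,0,0,0,0,0,0,0,0,0,0,0,0,0,0,0,0,0,0,0,0,0,0,0,0,0,0,0,0,0,0,0,0,0],
  "grip_force": 50
}}

```text
t: 3.63
eef_pos: [0.4518, -0.209, 0.1353]
tool_rot: [0.001, 0.653, 0.757, 0.0]
contact_force: [-0.5, 0.4, 5.4]
gripper_width: 0.172
grasp_force: 48.8
```

Run:
```python
from look import *
o,R=state()
```

```text
t 3.6333 pos [ 0.4518 -0.209   0.1353] F [-0.54  0.37  5.43] w 0.172 gf 48.8
R [[-0.146, 0.9893, 0.0012], [0.9893, 0.146, -0.0003], [-0.0005, 0.0011, -1.0]]
```

Call:
{"fn": "jog_arm", "kwargs": {
  "moves": [0,0,-0.2,0,0,0,0,0,0,-0.5,0,0,0,0,0,0,-0.7,0,0,0,0,0,0,-0.7,0,0,0,0,0,0,-0.7,0,0,0,0,0,0,-0.7,0,0,0,0,0,0,-0.7,0,0,0,0,0,0,-0.5,0,0,0,0]
}}

```text
t: 4.3
eef_pos: [0.4513, -0.2089, 0.2304]
tool_rot: [0.0, 0.653, 0.757, 0.0]
contact_force: [-0.7, -0.8, 0.2]
gripper_width: 0.173
grasp_force: 48.9
```

Call:
{"fn": "jog_arm", "kwargs": {
  "moves": [0,0,-0.6,0,0,0,0,0,0,-0.6,0,0,0,0,0,0,-0.6,0,0,0,0,0,0,-0.6,0,0,0,0,0,0,-0.5,0,0,0,0,0,0,-0.3,0,0,0,0,0,0,0,0,0,0,0,0,0,0,0,0,0,0]
}}

```text
t: 4.97
eef_pos: [0.4511, -0.2088, 0.2926]
tool_rot: [-0.0, 0.653, 0.757, 0.0]
contact_force: [-0.4, 0.6, -1.8]
gripper_width: 0.172
grasp_force: 48.9
```

Run:
```python
from look import *
o,R=state();print(units([.5777,.2385,.295],o,R))
d=snap("2")
p=o["eef_pos"];T=[p[0],p[1],p[2]-.128]
for n in("scene","side"):
    print(n,proj(d[n],[T,[p[0],p[1],p[2]+.019+.018]]).round(1).tolist())
a=d["scene"]["color"];b=d["side"]["color"]
cv2.imwrite("pics/lift2.png",np.hstack([cv2.resize(a[60:180,160:280],(400,400),interpolation=cv2.INTER_CUBIC),cv2.resize(b[200:360,220:380],(400,400),interpolation=cv2.INTER_CUBIC)]))
```

```text
t 4.9667 pos [ 0.4511 -0.2088  0.2926] F [-0.36  0.59 -1.76] w 0.172 gf 48.9
R [[-0.146, 0.9893, -0.0], [0.9893, 0.146, 0.0001], [0.0001, -0.0, -1.0]]
[21.2   9.53 -0.12]
scene [[222.8, 112.5], [215.2, 54.8]]
side [[290.9, 311.2], [289.0, 222.5]]
```

View pics/lift2.png

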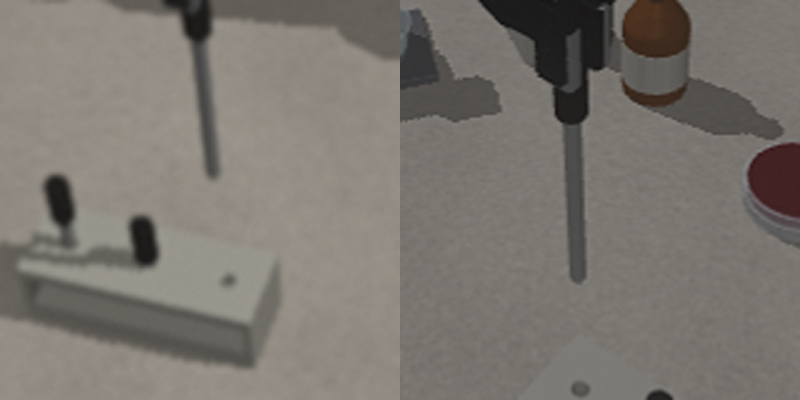

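The tip hangs at scene (223.9,113.1) and side (291.2,312.8), within about 1.5 px of a straight shaft gripped as planned. The two short shafts are still in the rack. I'll carry the shaft to the stand.

Call:
{"fn": "jog_arm", "kwargs": {
  "moves": [0.4,0.18,0,0,0,0,0,0.7,0.31,0,0,0,0,0,0.85,0.38,0,0,0,0,0,0.85,0.38,0,0,0,0,0,0.85,0.38,0,0,0,0,0,0.85,0.38,0,0,0,0,0,0.85,0.38,0,0,0,0,0,0.85,0.38,0,0,0,0,0]
}}

```text
t: 5.78
eef_pos: [0.4879, -0.0763, 0.2923]
tool_rot: [-0.0, 0.653, 0.757, -0.0]
contact_force: [-0.7, 0.3, -1.5]
gripper_width: 0.177
grasp_force: 48.9
```

Call:
{"fn": "jog_arm", "kwargs": {
  "moves": [0.85,0.38,0,0,0,0,0,0.85,0.38,0,0,0,0,0,0.85,0.38,0,0,0,0,0,0.85,0.38,0,0,0,0,0,0.85,0.38,0,0,0,0,0,0.85,0.38,0,0,0,0,0,0.85,0.38,0,0,0,0,0,0.85,0.38,0,0,0,0,0]
}}

```text
t: 6.45
eef_pos: [0.528, 0.0671, 0.2922]
tool_rot: [-0.0, 0.653, 0.757, -0.0]
contact_force: [-0.6, -0.8, -0.9]
gripper_width: 0.171
grasp_force: 48.9
```

Call:
{"fn": "jog_arm", "kwargs": {
  "moves": [0.85,0.38,0,0,0,0,0,0.85,0.38,0,0,0,0,0,0.85,0.38,0,0,0,0,0,0.85,0.38,0,0,0,0,0,0.85,0.38,0,0,0,0,0,0.85,0.38,0,0,0,0,0,0.6,0.27,0,0,0,0,0,0.4,0.18,0,0,0,0,0]
}}

```text
t: 7.12
eef_pos: [0.564, 0.1964, 0.2921]
tool_rot: [-0.001, 0.653, 0.758, -0.0]
contact_force: [-0.1, -0.7, -1.1]
gripper_width: 0.173
grasp_force: 48.9
```

Run:
```python
from look import *
o,R=state();print(units([.5777,.2385,.293],o,R))
d=snap("3");w=d["wrist"]
p=o["eef_pos"]
print(proj(w,[[.5777,.2385,.135],[.5777,.2385,.08]]).round(1).tolist(),[proj(w,[p[0],p[1],p[2]-.128]).round(1).tolist()])
cv2.imwrite("pics/w3.png",w["color"])
```

```text
t 7.1167 pos [0.564  0.1964 0.2921] F [-0.09 -0.72 -1.11] w 0.173 gf 48.9
R [[-0.1482, 0.989, -0.001], [0.989, 0.1482, 0.0005], [0.0006, -0.001, -1.0]]
[ 1.98  0.99 -0.04]
[[300.3, 141.1], [297.3, 135.3]] [[[278.2, 191.9]]]
```

View pics/w3.png

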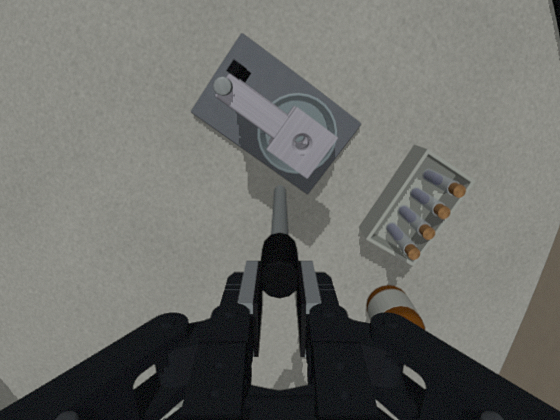

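The wrist view shows the upper hole at about (302,142), predicted (300,141), and the tip at (279,188). I'll move over the hole and measure tip against hole.

Call:
{"fn": "jog_arm", "kwargs": {
  "moves": [0.5,0.25,0,0,0,0,0,0.5,0.25,0,0,0,0,0,0.5,0.25,0,0,0,0,0,0.3,0.15,0,0,0,0,0,0.2,0.1,0,0,0,0,0,0,0,0,0,0,0,0,0,0,0,0,0,0,0,0,0,0,0,0,0,0]
}}

```text
t: 7.93
eef_pos: [0.5784, 0.236, 0.2927]
tool_rot: [0.0, 0.654, 0.757, -0.0]
contact_force: [0.7, 0.1, -1.1]
gripper_width: 0.172
grasp_force: 48.9
```

Run:
```python
from look import *
o,R=state();print(units([.5777,.2385,.293],o,R))
d=snap("4")
p=o["eef_pos"];H=[.5777,.2385,.135]
for n in d: print(n,proj(d[n],[H,[p[0],p[1],p[2]-.128]]).round(1).tolist())
w=pickle.load(open("cams3.pkl","rb"))["wrist"]["color"]
print("w3",proj(pickle.load(open("cams3.pkl","rb"))["wrist"],H))
f=lambda im,x,y:cv2.resize(im[y:y+50,x:x+66],(396,300),interpolation=cv2.INTER_CUBIC)
s,b=d["scene"]["color"],d["side"]["color"]
cv2.imwrite("pics/c4.png",np.vstack([np.hstack([f(s,370,205),f(b,170,150)]),np.hstack([f(w,270,115),f(d["wrist"]["color"],250,160)])]))
```

```text
t 7.9333 pos [0.5784 0.236  0.2927] F [ 0.69  0.1  -1.09] w 0.172 gf 48.9
R [[-0.1455, 0.9894, -0.0001], [0.9894, 0.1455, -0.0005], [-0.0005, -0.0002, -1.0]]
[ 0.13 -0.02 -0.02]
scene [[394.1, 238.8], [395.5, 231.3]]
side [[198.5, 176.2], [197.4, 165.3]]
wrist [[277.7, 181.6], [278.0, 192.2]]
w3 [[300.29170586 141.12907465]]
```

View pics/c4.png

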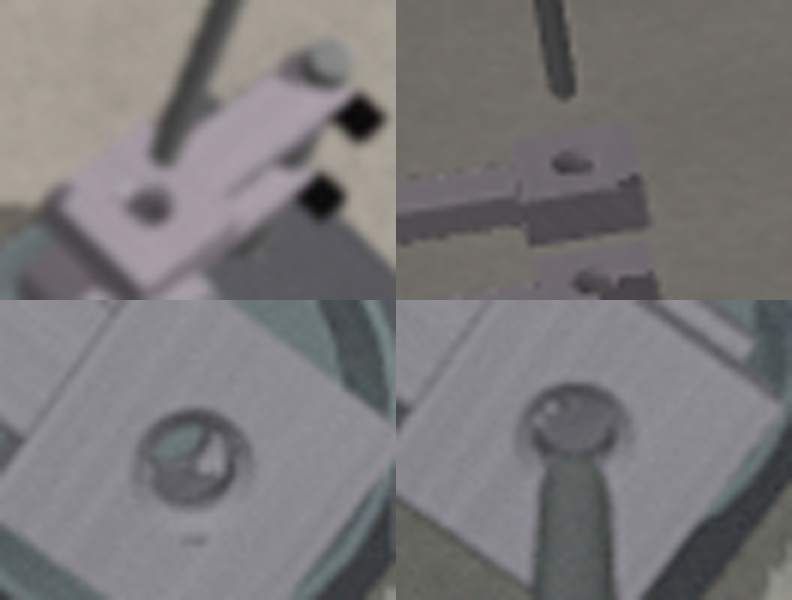

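Reading the crops, the tip sits about 28 mm above the hole and within about 3 mm sideways, though the wrist view and the fixed views disagree by 2–3 mm. I'll lower it close to the mouth and compare there.

Call:
{"fn": "jog_arm", "kwargs": {
  "moves": [0.06,0,0.2,0,0,0,0,0,0,0.3,0,0,0,0,0,0,0.3,0,0,0,0,0,0,0.2,0,0,0,0,0,0,0,0,0,0,0,0,0,0,0,0,0,0,0,0,0,0,0,0,0,0,0,0,0,0,0,0]
}}

```text
t: 8.75
eef_pos: [0.5784, 0.2378, 0.273]
tool_rot: [0.0, 0.653, 0.757, 0.0]
contact_force: [-0.1, -0.7, -2.0]
gripper_width: 0.171
grasp_force: 48.9
```

Run:
```python
from look import *
o,R=state()
d=snap("5")
p=o["eef_pos"];H=[.5777,.2385,.135]
for n in d: print(n,proj(d[n],[H,[p[0],p[1],p[2]-.128]]).round(1).tolist())
f=lambda im,x,y:cv2.resize(im[y:y+38,x:x+50],(400,304),interpolation=cv2.INTER_CUBIC)
s,b,w=(d[n]["color"] for n in("scene","side","wrist"))
cv2.imwrite("pics/c5.png",np.vstack([np.hstack([f(s,370,215),f(b,175,150)]),np.hstack([f(w,255,165),f(b,175,170)])])[:600])
```

```text
t 8.75 pos [0.5784 0.2378 0.273 ] F [-0.13 -0.71 -2.04] w 0.171 gf 48.9
R [[-0.146, 0.9893, 0.0005], [0.9893, 0.146, 0.0003], [0.0002, 0.0006, -1.0]]
scene [[394.1, 238.8], [394.6, 236.5]]
side [[198.5, 176.2], [198.3, 172.5]]
wrist [[277.3, 188.8], [278.0, 192.5]]
```

View pics/c5.png

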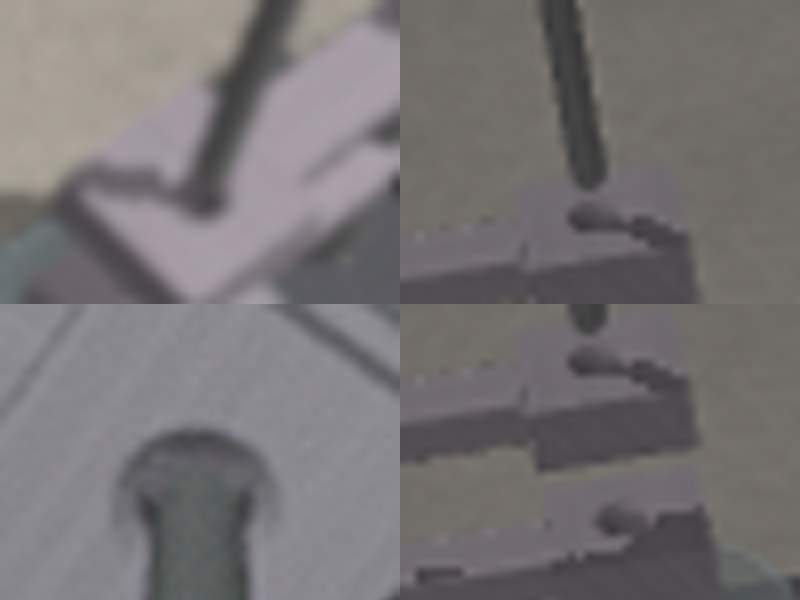

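```bash
cat > tilt.py <<'E'
from h import *
import sys
def run(tag,p):
    d=pickle.load(open(f"cams{tag}.pkl","rb"))
    for n in("scene","side"):
        c=d[n];g=cv2.GaussianBlur(cv2.cvtColor(c["color"],cv2.COLOR_BGR2GRAY).astype(np.float32),(0,0),.5);out=[]
        for h in(.008,.02,.035,.05,.065,.08,.095,.11,.12):
            P=np.array([p[0],p[1],p[2]-.128+h]);a,b=proj(c,[P,P+[0,0,.01]])
            t=(b-a)/np.linalg.norm(b-a);nn=np.array([-t[1],t[0]])
            s=np.arange(-7,7.01,.25);xy=(a+s[:,None]*nn).astype(np.float32)
            v=cv2.remap(g,xy[None,:,0],xy[None,:,1],cv2.INTER_LINEAR)[0]
            bg=np.interp(s,[-7,7],[v[:8].mean(),v[-8:].mean()]);w=np.clip(bg-v-8,0,None);w[abs(s)>5]=0
            out.append(round(float((w*s).sum()/w.sum()),2) if w.sum()>0 else None)
        J=np.array([(proj(c,P+e)[0]-a)@nn for e in(np.array([.001,0,0]),np.array([0,.001,0]))])
        print(tag,n,out,"n-px per mm x,y",J.round(3))
run("2",[.4511,-.2088,.2926]);run("4",[.5784,.236,.2927]);run("5",[.5784,.2378,.273])
E
python3 tilt.py
```

```text
2 scene [0.67, 0.81, 0.91, 1.01, 1.08, 1.25, 1.28, 1.4, 1.65] n-px per mm x,y [-0.274  0.414]
2 side [-0.1, -0.23, -0.21, -0.46, -0.53, -0.65, -0.66, -0.85, -1.1] n-px per mm x,y [ 0.584 -0.52 ]
4 scene [0.68, 0.59, 1.28, 1.07, 1.23, 1.34, 1.45, 1.59, 1.7] n-px per mm x,y [-0.011  0.589]
4 side [0.14, 0.12, 0.13, -0.03, -0.06, -0.17, -0.13, -0.26, -0.42] n-px per mm x,y [ 0.435 -0.231]
5 scene [0.83, 0.92, 0.79, 0.79, 1.43, 1.38, 1.44, 1.61, 1.62] n-px per mm x,y [-0.009  0.579]
5 side [0.15, -0.02, -0.05, -0.12, -0.1, -0.08, -0.34, -0.36, -0.46] n-px per mm x,y [ 0.429 -0.227]
```

Call:
{"fn": "jog_arm", "kwargs": {
  "moves": [0,-0.02,0.1,0,0,0,0,0,0,0.15,0,0,0,0,0,0,0.15,0,0,0,0,0,0,0.15,0,0,0,0,0,0,0.15,0,0,0,0,0,0,0.1,0,0,0,0,0,0,0.1,0,0,0,0,0,0,0,0,0,0,0]
}}

```text
t: 9.57
eef_pos: [0.5776, 0.2375, 0.2541]
tool_rot: [-0.0, 0.653, 0.757, -0.0]
contact_force: [0.9, -0.2, -2.2]
gripper_width: 0.169
grasp_force: 48.9
```

Run:
```python
from look import *
o,R=state();print(o["torque"].round(3))
d=snap("6")
from tilt import run
run("6",o["eef_pos"])
```

```text
t 9.5667 pos [0.5776 0.2375 0.2541] F [ 0.92 -0.21 -2.16] w 0.169 gf 48.9
R [[-0.1461, 0.9893, -0.0007], [0.9893, 0.1461, -0.0004], [-0.0003, -0.0008, -1.0]]
[-0.04  -0.043 -0.003]
2 scene [0.67, 0.81, 0.91, 1.01, 1.08, 1.25, 1.28, 1.4, 1.65] n-px per mm x,y [-0.274  0.414]
2 side [-0.1, -0.23, -0.21, -0.46, -0.53, -0.65, -0.66, -0.85, -1.1] n-px per mm x,y [ 0.584 -0.52 ]
4 scene [0.68, 0.59, 1.28, 1.07, 1.23, 1.34, 1.45, 1.59, 1.7] n-px per mm x,y [-0.011  0.589]
4 side [0.14, 0.12, 0.13, -0.03, -0.06, -0.17, -0.13, -0.26, -0.42] n-px per mm x,y [ 0.435 -0.231]
5 scene [0.83, 0.92, 0.79, 0.79, 1.43, 1.38, 1.44, 1.61, 1.62] n-px per mm x,y [-0.009  0.579]
5 side [0.15, -0.02, -0.05, -0.12, -0.1, -0.08, -0.34, -0.36, -0.46] n-px per mm x,y [ 0.429 -0.227]
6 scene [0.48, 0.67, 0.62, 0.65, 0.56, 1.48, 1.13, 1.35, 1.56] n-px per mm x,y [-0.009  0.569]
6 side [0.07, 0.26, 0.19, 0.14, -0.03, -0.07, -0.09, -0.14, -0.32] n-px per mm x,y [ 0.424 -0.224]
```

No contact force at about 9 mm depth, so the tip is in the hole. I'll continue to between the bushings.

Call:
{"fn": "jog_arm", "kwargs": {
  "moves": [0,0,0.15,0,0,0,0,0,0,0.2,0,0,0,0,0,0,0.2,0,0,0,0,0,0,0.2,0,0,0,0,0,0,0.2,0,0,0,0,0,0,0.2,0,0,0,0,0,0,0.15,0,0,0,0,0,0,0,0,0,0,0]
}}

```text
t: 10.38
eef_pos: [0.5774, 0.2374, 0.2277]
tool_rot: [-0.0, 0.653, 0.757, -0.001]
contact_force: [1.0, -0.6, -1.8]
gripper_width: 0.172
grasp_force: 48.9
```

Run:
```python
from look import *
o,R=state();print(o["torque"].round(3))
d=snap("7")
p=o["eef_pos"]
for n in("scene","side"): print(n,proj(d[n],[[p[0],p[1],p[2]-.128],[.5777,.2385,.08]]).round(1).tolist())
f=lambda im,x,y:cv2.resize(im[y:y+75,x:x+50],(400,600),interpolation=cv2.INTER_CUBIC)
cv2.imwrite("pics/c7.png",np.hstack([f(d["scene"]["color"],370,205),f(d["side"]["color"],175,145)]))
```

```text
t 10.3833 pos [0.5774 0.2374 0.2277] F [ 1.   -0.65 -1.78] w 0.172 gf 48.9
R [[-0.1461, 0.9893, -0.0012], [0.9893, 0.1461, -0.0006], [-0.0004, -0.0013, -1.0]]
[-0.028  0.002 -0.009]
scene [[390.5, 246.8], [389.2, 251.5]]
side [[200.8, 189.3], [201.9, 196.1]]
```

View pics/c7.png

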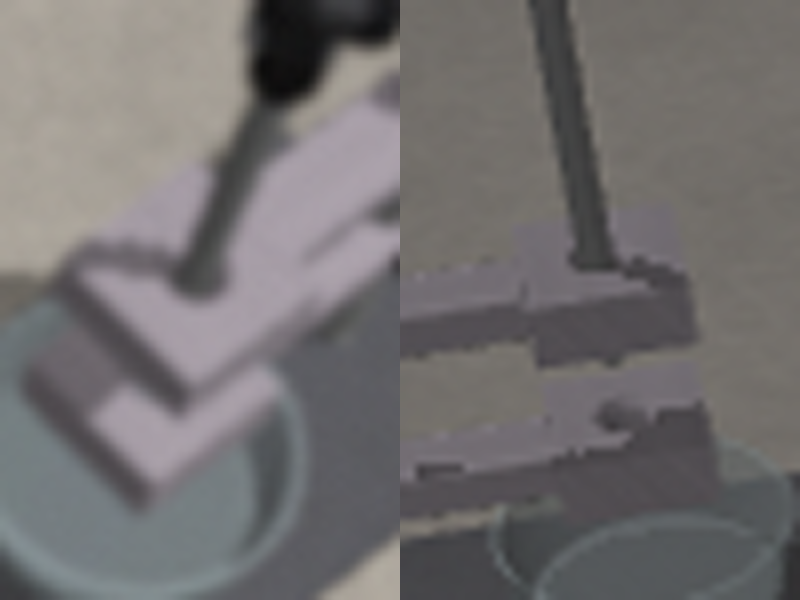

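The side view shows the shaft entering the upper hole centrally. The tip is emerging below the upper block at about (612,360), above the lower hole at (620,413). I'll continue down.

Call:
{"fn": "jog_arm", "kwargs": {
  "moves": [0,0,0.15,0,0,0,0,0,0,0.25,0,0,0,0,0,0,0.25,0,0,0,0,0,0,0.2,0,0,0,0,0,0,0.2,0,0,0,0,0,0,0.2,0,0,0,0,0,0,0.2,0,0,0,0,0,0,0,0,0,0,0]
}}

```text
t: 11.2
eef_pos: [0.5774, 0.2374, 0.1986]
tool_rot: [-0.0, 0.653, 0.757, -0.001]
contact_force: [-0.6, -0.7, -1.7]
gripper_width: 0.169
grasp_force: 48.9
```

Call:
{"fn": "jog_arm", "kwargs": {
  "moves": [0,0,0.2,0,0,0,0,0,0,0.25,0,0,0,0,0,0,0.25,0,0,0,0,0,0,0.25,0,0,0,0,0,0,0.25,0,0,0,0,0,0,0.2,0,0,0,0,0,0,0.1,0,0,0,0,0,0,0,0,0,0,0]
}}

```text
t: 11.87
eef_pos: [0.5776, 0.2374, 0.169]
tool_rot: [-0.0, 0.653, 0.757, -0.0]
contact_force: [-0.4, -0.6, -1.8]
gripper_width: 0.175
grasp_force: 48.9
```

Call:
{"fn": "jog_arm", "kwargs": {
  "moves": [0,0,0.15,0,0,0,0,0,0,0.15,0,0,0,0,0,0,0.15,0,0,0,0,0,0,0.1,0,0,0,0,0,0,0,0,0,0,0,0,0,0,0,0,0,0,0,0,0,0,0,0,0,0,0,0,0,0,0,0]
}}

```text
t: 12.53
eef_pos: [0.5778, 0.2374, 0.1586]
tool_rot: [0.0, 0.653, 0.757, -0.0]
contact_force: [0.7, -2.3, -3.0]
gripper_width: 0.176
grasp_force: 48.8
```

Run:
```python
from look import *
o,R=state();print(o["torque"].round(3),abs(o["joint_vel"]).max())
d=snap("8")
p=o["eef_pos"]
for n in("scene","side"): print(n,proj(d[n],[[p[0],p[1],p[2]-.128]]).round(1).tolist())
f=lambda im,x,y:cv2.resize(im[y:y+75,x:x+50],(400,600),interpolation=cv2.INTER_CUBIC)
cv2.imwrite("pics/c8.png",np.hstack([f(d["scene"]["color"],365,215),f(d["side"]["color"],180,155)]))
```

```text
t 12.5333 pos [0.5778 0.2374 0.1586] F [ 0.68 -2.33 -3.02] w 0.176 gf 48.8
R [[-0.1459, 0.9893, -0.0001], [0.9893, 0.1459, -0.0003], [-0.0003, -0.0002, -1.0]]
[-0.275 -0.28  -0.013] 0.0013661738896191553
scene [[384.7, 262.0]]
side [[205.0, 213.0]]
```

View pics/c8.png

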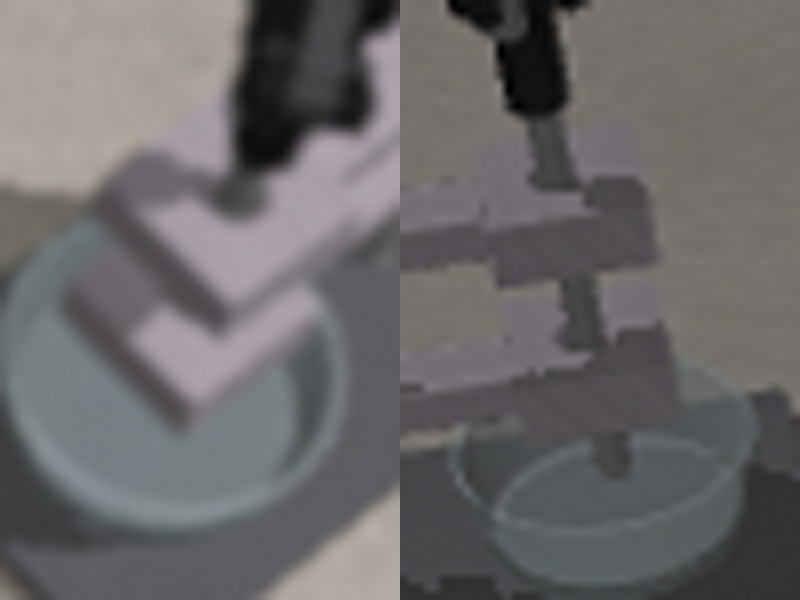

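The side view shows the shaft through both bushings. Its tip is at crop (615,477), about 30 mm above the table and inside the dish. There is a light side load of about 2 N, so I'll ease it off and let the shaft settle.

Call:
{"fn": "jog_arm", "kwargs": {
  "moves": [-0.03,0,0,0,0,0,0,-0.02,0,0,0,0,0,0,0,0,0,0,0,0,0,0,0,0,0,0,0,0,0,0,0,0,0,0,0,0,0,0,0,0,0,0,0,0,0,0,0,0,0,0,0,0,0,0,0,0]
}}

```text
t: 13.35
eef_pos: [0.5779, 0.2368, 0.1588]
tool_rot: [-0.0, 0.653, 0.757, 0.0]
contact_force: [-0.4, -0.9, -1.0]
gripper_width: 0.174
grasp_force: 48.9
```

Run:
```python
from look import *
o,R=state();print(o["torque"].round(3),abs(o["joint_vel"]).max())
```

```text
t 13.35 pos [0.5779 0.2368 0.1588] F [-0.36 -0.94 -0.96] w 0.174 gf 48.9
R [[-0.1463, 0.9892, 0.0], [0.9892, 0.1463, 0.0001], [0.0001, 0.0, -1.0]]
[-0.086 -0.032  0.005] 0.0021738807776378434
```

Forces are down to noise plus the shaft's weight, and the arm is still. I'm handing in.

```bash
python3 -c "
from station import *
print(hand_in())"
```

```text
the job is handed in; nothing more can be done
None
```

The job is handed in at about 13.4 s with no verdict returned: the long shaft is held upright and still through both bushings, its tip inside the dish about 15 mm above the floor by my measurement, with about 1 N of side load, and the two short shafts left in the rack.

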